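Two gift sets from the lazy Susan

TASK

Make up two gift sets from the stock on the lazy Susan. On the blue board put the blue nazar drop on the white pad, eye up, the brown-and-gold tiger-eye tower on the gold pad and the green candle cup on the black pad; on the red board put the brass bell on the white pad and the amber candle cup on the black pad, each upright and centred on its pad. Leave the black tower, the white candle cup and the steel pot where they stand on the lazy Susan.

Things in the scene. Friction and masses are not known exactly. Their poses are not given: they have to be found in the camera images.
- nazar_c (a point): Centre (half-way up) of the blue glass nazar drop, lying flat on the lazy Susan in the ring of stock, eye pattern (white, light blue, black rings) up: a round disc 44 mm across, 16 mm thick, with a neck 16 mm wide and a thin brass loop sticking out to 37 mm from the centre along its +x; z up. Grip the disc across y. 50 g.
- tiger_tower_c (a point): Stands in the ring of stock on the lazy Susan. Centre (half-way up) of the tiger-eye tower: an upright six-sided stone column with brown and gold bands, 30 mm across flats, 62 mm tall, the sides upright up to 48 mm and the top pointed; two opposite flats face +y and -y of its frame, z up. About 120 g.
- green_cup_c (a point): Stands in the ring of stock on the lazy Susan. Centre (half-way up) of the green candle cup: a plain round cup with a flat top and a small white candle disc in its middle, 46 mm across, 36 mm tall, z up. 100 g.
- amber_cup_c (a point): Stands in the ring of stock on the lazy Susan. Centre (half-way up) of the amber (orange) candle cup, same shape: 46 mm across, 36 mm tall, z up. 100 g.
- bell_c (a point): Stands in the ring of stock on the lazy Susan. Centre (31.5 mm up, half-way) of the brass hand bell: skirt 46 mm across at the foot, narrowing to 16 mm at 31 mm up; above it a round upright dark wooden handle 16 mm across from 31 to 63 mm up, the place to grip it; z up. About 120 g.
- black_tower_c (a point): Stands in the ring of stock on the lazy Susan. To be left alone. Centre (half-way up) of the black stone tower, same shape as the tiger-eye one (30 mm across flats, 62 mm tall).
- white_cup_c (a point): Stands in the ring of stock on the lazy Susan. To be left alone. Centre (half-way up) of the white candle cup, same shape as the coloured ones (46 mm across, 36 mm tall).
- pot_c (a point): To be left alone. Centre (half-way up) of the steel pot, lid clipped on, 90 mm across (101 over its clips), 58 mm tall; within 5 mm of the axis of the lazy Susan, a stiff ceramic turntable 330 mm across, flat top 30 mm above the table, that stays put unless pushed hard. The stock stands in a ring about 120 mm from the axis, neighbours about 100 mm apart between centres.
- blue_board: Blue flat board without a rim, 240 mm long (its x) by 90 mm wide (its y), 10 mm thick, fixed to the table. Origin at the centre of its underside. Three round flat pads 60 mm across on its top, level with it: white at x = -80 mm, gold at x = 0, black at x = +80 mm, all at y = 0.
- red_board: Red flat board without a rim, 190 mm long (its x) by 90 mm wide (its y), 10 mm thick, fixed to the table. Origin at the centre of its underside. Two round flat pads 60 mm across on its top, level with it: white at x = -45 mm, black at x = +45 mm, both at y = 0.

How it is judged:
At the end, for the whole second after the job is handed in: Each of the five on its own pad: within 12 mm of its centre along both board axes and 6 mm of resting height, within 0.15 rad of upright (nazar eye up), under 20 mm/s, released. Black tower, white cup, pot: within 30 mm of their start, within 0.15 rad of upright (x of nazar_c in the frame of blue_board between -0.092 and -0.068 m and y of nazar_c in the frame of blue_board between -0.012 and 0.012 m and z of nazar_c in the frame of blue_board between 0.012 and 0.024 m and angle between each of nazar_c, tiger_tower_c, green_cup_c, bell_c, amber_cup_c, black_tower_c, white_cup_c, pot_c's own z axis and vertical below 0.15 rad and linear speed of each of nazar, tiger_tower, green_cup, bell, amber_cup below 0.02 m/s and x of tiger_tower_c in the frame of blue_board between -0.012 and 0.012 m and y of tiger_tower_c in the frame of blue_board between -0.012 and 0.012 m and z of tiger_tower_c in the frame of blue_board between 0.035 and 0.047 m and x of green_cup_c in the frame of blue_board between 0.068 and 0.092 m and y of green_cup_c in the frame of blue_board between -0.012 and 0.012 m and z of green_cup_c in the frame of blue_board between 0.022 and 0.034 m and x of bell_c in the frame of red_board between -0.057 and -0.033 m and y of bell_c in the frame of red_board between -0.012 and 0.012 m and z of bell_c in the frame of red_board between 0.0355 and 0.0475 m and x of amber_cup_c in the frame of red_board between 0.033 and 0.057 m and y of amber_cup_c in the frame of red_board between -0.012 and 0.012 m and z of amber_cup_c in the frame of red_board between 0.022 and 0.034 m and distance of each of black_tower_c, white_cup_c, pot_c from where it was at the start of the episode below 0.03 m); the robot touches nothing.
It fails at once if the black tower is knocked over or moved more than 30 mm (distance of black_tower_c from where it was at the start of the episode above 0.03 m or angle between black_tower_c's own z axis and vertical above 0.4 rad).
It fails at once if the white cup is knocked over or moved more than 30 mm (distance of white_cup_c from where it was at the start of the episode above 0.03 m or angle between white_cup_c's own z axis and vertical above 0.4 rad).
It fails at once if the pot is knocked over or moved more than 30 mm (distance of pot_c from where it was at the start of the episode above 0.03 m or angle between pot_c's own z axis and vertical above 0.4 rad).
It also fails if it takes over 128 s, if anything falls off the work surface, if the arm or the gripper's body presses on something with over 40 N, if the wrist force passes 120 N, or if a joint passes its speed limit or range.

ROBOT

A 7-joint arm with a two-finger parallel gripper is mounted at the origin on the work surface. World frame = base frame: x ahead of the robot, y to its left, z up, the work surface at z = 0. Lengths are in m, angles in rad, forces in N, time in s.
With the tool pointing down it reaches from about 0.4 to 0.85 m from the base axis. Payload 4.5 kg.
Tool frame: the origin (TCP) lies on the centre line of the jaws, within the pads' length; the fingertips stand r.tcp_to_tips ahead of it and the grasp point (between the pads) lies 11 mm behind it (r.tcp_to_tips is the distance from the TCP to the fingertips, in m); y points along the fingers, x is the direction in which the jaws open and shut, and the axes are right-handed (so a half turn about y gives the same grasp; the last joint's range is limited). The gripper opens to 88 mm and grips with 3 to 60 N. Pads are 18 mm wide; open, the fingers measure 123 mm over their backs; the gripper's body (75 mm by 187 mm) begins 45 mm behind the grasp point.
Start: joints at [-1.196, 0.689, -0.195, 1.565, 0.157, 0.902, -0.215], TCP at [0.209, 0.589, 0.247] pointing down, gripper open.
Joint ranges: [-3.01, 3.01], [-0.46, 2.08], [-1.47, 1.51], [0.13, 2.56], [-1, 4.14], [0.04, 2.09], [-2.66, 2.66]. Speed limits (rad/s): [2.57, 2.57, 3.14, 3.14, 3.14, 3.14, 3.14].

INTERFACE

Orientations are given as a unit quaternion [x, y, z, w].
In Python, from plant import r gives the robot as it stands. The module is installed in compiled form; this text tells all that it offers.
- The arm moves only by the shell command python3 -m inch 'ROWS' [OPENING] [FORCE]. ROWS is text: rows parted by semicolons, each of 4 numbers parted by spaces: the shift along the tool's x, y, z in mm, then the turn about the tool's y in degrees. In form: x y z spin; .... A call has 1 to 10 rows; each row is the pose to reach, as a shift and turn from the pose commanded when the call began, along the tool's axes at that moment; what a row does not reach only later rows make up. A row lasts 1/10 s, in which the tool goes at most 50 mm and 8.59 degrees, less where a joint would pass 70% of its speed; a pose out of reach is approached as far as the arm can. A call with a gripper value outside its range is refused whole. OPENING is the gripper command: -1 is shut, 1 is fully open, values between are in proportion, set as the call begins (- or left out, the last holds). The fingers move at their own pace and stop on an object; FORCE is the grip in N (left out, the last holds). Time passes only in rows, so rows that repeat a pose let the fingers close. It gives the time, the measured TCP pose, the force and the opening at its end, in the units of the state.
- r.get_state(): the state, without advancing time (a new reading comes with each control period).
- r.snapshot(name): name is "side" or "top" or "wrist"; returns a dict with "frame" (480x640x3 uint8, red, green, blue), "intrinsics" (3x3 intrinsics, pixels), "dist_coeffs" ([k1, k2, p1, p2, k3] as OpenCV has them; the pictures are not rectified), "R" (3x3) and "t" (3): a world point X has camera coordinates R X + t. Camera axes: x right, y down, z forward; pixel columns grow to the right and rows downward; lengths in m; the calibration is good to about 2 mm. A picture is of the moment at which its call begins. There is no depth.
- r.finish_job(): hands the job in, once; it reports no verdict.
Trained networks look in the newest picture that a camera, given by its name, has taken for a name from the list of things; names that differ only in an ending like _2 or _b are one class to them, and where a whole thing is asked for, a point or a joint stands for the part that bears it (a point fixed in the world has none). Each returns a list of dicts, best first, with "p" (0 to 1); they miss things now and then, are a little off and sometimes report something else, mostly with a low value. They report only what shows in the picture. A call takes as long as a camera call.
- r.trace(camera, name): "region" (480x640 bool, what is visible of it) and "centre" ([row, column] in pixels, amid what is visible of it).
- r.tip_of(camera, name): "centre" ([row, column] in pixels: a listed point, or the origin of a listed thing).
The state is a dict: "clock": time; "q": joint angles; "qd": joint speeds; "joint_torque": joint torques, N m; "tool_pos": TCP position; "eef_rot": TCP orientation; "contact_force": force on the tool from outside, world axes, zero at the start; "moment": the same for the moment, N m; "opening": opening from 0.0 (shut) to 1.0 (fully open).
Only numpy, scipy, OpenCV 4.12 (cv2) and the standard library are available. Lean on these libraries where they do the work, as an engineer would, in place of code of your own. Each camera call takes 0.05 s, during which the arm holds its last target.

## Working session

There is one attempt and no reset: what is moved stays moved. The work goes in short steps, Python scripts to look and compute and a shell command to move; the robot and the scene stay as the last step left them, time stands still between calls to the robot, and variables do not carry over. Pictures are saved under pics/ and viewed, and the job is handed in when it is done.

```bash
ls; mkdir -p pics; cat > h.py <<'E'
from plant import r
import numpy as np, cv2
def snap(c,fn=None):
    s=r.snapshot(c)
    if fn: cv2.imwrite('pics/'+fn,cv2.cvtColor(s['frame'],cv2.COLOR_RGB2BGR))
    return s
def ray(s,rc):
    uv=np.array([[[rc[1],rc[0]]]],float)
    n=cv2.undistortPoints(uv,np.array(s['intrinsics']),np.array(s['dist_coeffs']))[0,0]
    R=np.array(s['R']);t=np.array(s['t'])
    return -R.T@t, R.T@np.array([n[0],n[1],1.])
def atz(s,rc,z):
    o,d=ray(s,rc); return o+d*(z-o[2])/d[2]
def tri(rs):
    A=np.zeros((3,3));b=np.zeros(3)
    for o,d in rs:
        d=d/np.linalg.norm(d);P=np.eye(3)-np.outer(d,d);A+=P;b+=P@o
    X=np.linalg.solve(A,b)
    return X,[np.linalg.norm((np.eye(3)-np.outer(d,d)/(d@d))@(X-o)) for o,d in rs]
E
python3 - <<'E'
from h import *
st=r.get_state()
for k,v in st.items(): print(k,np.round(v,4))
print(r.tcp_to_tips)
S={c:snap(c,c+'0.png') for c in ('top','side','wrist')}
for c,s in S.items(): print(c,(-np.array(s['R']).T@s['t']).round(3), np.array(s['R'])[2].round(2))
Z=dict(nazar_c=.038,tiger_tower_c=.061,green_cup_c=.048,amber_cup_c=.048,bell_c=.0615,black_tower_c=.061,white_cup_c=.048,pot_c=.059,blue_board=0.,red_board=0.)
for n,z in Z.items():
    rs=[]
    for c in S:
        o=r.tip_of(c,n)
        for x in o[:2]: print(n,c,round(x['p'],2),np.round(x['centre'],1),atz(S[c],x['centre'],z).round(4))
        if o and o[0]['p']>.5: rs.append(ray(S[c],o[0]['centre']))
    if len(rs)>1: X,e=tri(rs);print('  TRI',X.round(4),np.round(e,4))
E
```

```text
pics
clock 0.0
q [-1.1962  0.69   -0.1945  1.5663  0.1573  0.9025 -0.2151]
qd [ 0.0018 -0.0007  0.0012  0.0013  0.0008 -0.0005  0.0009]
joint_torque [-2.00000e-04 -5.27570e+01 -1.26680e+00 -1.53427e+01 -5.26000e-02
  6.70000e-03  2.00000e-04]
tool_pos [0.2087 0.5885 0.2459]
eef_rot [ 0.5779  0.4075 -0.4085 -0.5771]
contact_force [-0.006   0.8718 -0.3476]
moment [-0.0602  0.0512 -0.0346]
opening 0.9978
0.008
top [0.401 0.006 1.081] [ 0.18 -0.02 -0.98]
side [ 0.204 -0.383  0.744] [ 0.43  0.46 -0.77]
wrist [0.133 0.616 0.384] [ 0.29 -0.11 -0.95]
nazar_c top 0.77 [310.3 308.3] [ 0.4354 -0.0078  0.038 ]
nazar_c side 0.98 [297.6 266.5] [4.337e-01 1.000e-04 3.800e-02]
  TRI [ 0.4328 -0.0064  0.048 ] [0.0026 0.0026]
tiger_tower_c top 0.49 [306.5 359.5] [ 0.4446 -0.1088  0.061 ]
tiger_tower_c side 0.71 [325.3 315.2] [ 0.4543 -0.1078  0.061 ]
green_cup_c top 0.68 [275.6 269.4] [0.5025 0.0727 0.048 ]
green_cup_c side 0.92 [247. 277.] [0.5145 0.0716 0.048 ]
green_cup_c side 0.6 [215.4 311.6] [0.6183 0.0899 0.048 ]
  TRI [0.5065 0.0695 0.0553] [0.0054 0.0054]
amber_cup_c top 0.57 [211.2 358.6] [ 
[... 706 characters left out ...]
.5473 -0.1507  0.048 ] [0.001 0.001]
pot_c top 0.86 [254.9 325. ] [ 0.5463 -0.0382  0.059 ]
pot_c top 0.62 [225.  270.9] [0.6044 0.073  0.059 ]
pot_c side 0.87 [264.5 327.7] [ 0.5546 -0.0284  0.059 ]
  TRI [ 0.5442 -0.0378  0.0779] [0.0008 0.0008]
blue_board top 0.92 [267.  455.2] [ 0.536  -0.3217  0.    ]
blue_board side 0.6 [400.3 439.8] [ 0.5397 -0.3175  0.    ]
  TRI [ 0.5347 -0.3184  0.011 ] [0.0001 0.0001]
red_board top 0.83 [277.8 161.4] [0.4958 0.3035 0.    ]
red_board top 0.29 [221.9 267.3] [0.6227 0.0849 0.    ]
red_board side 0.72 [201.6 207.5] [ 0.4991  0.3037 -0.    ]
red_board wrist 0.81 [472.1 190.3] [0.496  0.3047 0.    ]
  TRI [ 0.4973  0.3038 -0.0005] [0.0014 0.0019 0.0006]
```

View pics/top0.png

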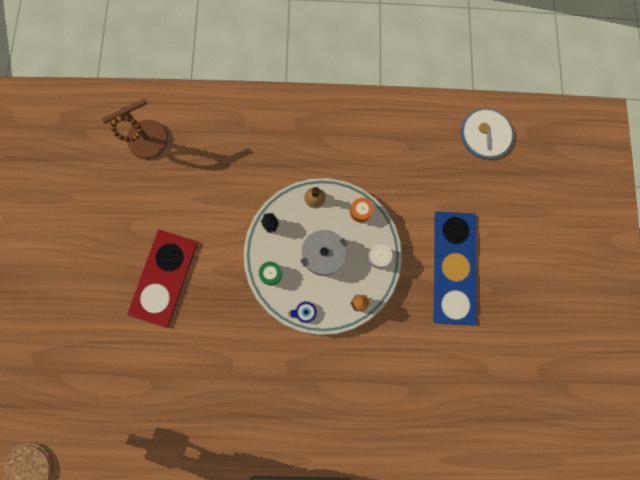

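View pics/side0.png

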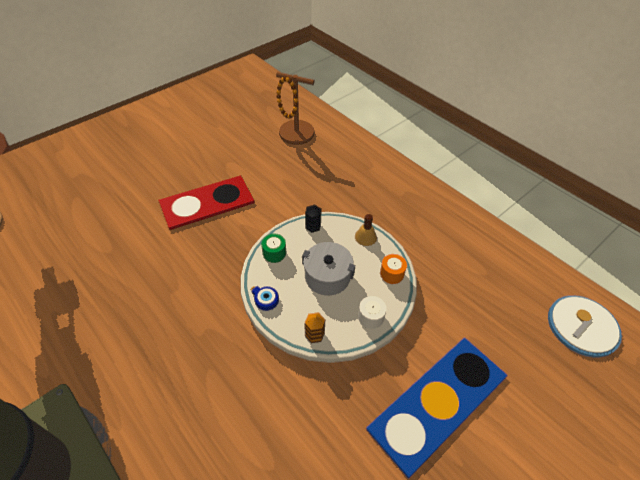

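View pics/wrist0.png

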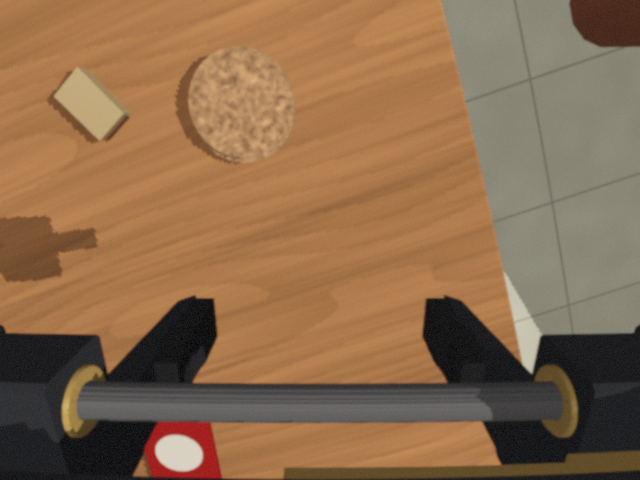

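```bash
cat >> h.py <<'E'
from scipy.spatial.transform import Rotation as Rn
def proj(s,X):
    R=np.array(s['R']);rv=cv2.Rodrigues(R)[0]
    return cv2.projectPoints(np.array(X,float).reshape(-1,1,3),rv,np.array(s['t'],float),np.array(s['intrinsics']),np.array(s['dist_coeffs']))[0][:,0]
E
python3 - <<'E'
from h import *
print(Rn.from_quat(r.get_state()['eef_rot']).as_matrix().round(3))
S={c:snap(c) for c in ('top','side')}
for c in S: print(proj(S[c],[[.5,.3,.01],[.54,-.32,.01]]).round(0).tolist())
# pads by ellipse fit of colour
for c,s in S.items():
    hsv=cv2.cvtColor(s['frame'],cv2.COLOR_RGB2HSV); 
    for b in ('blue_board','red_board'):
        t=r.trace(c,b)
        if not t: print(c,b,'none');continue
        reg=t[0]['region'].astype(np.uint8); 
        cn,_=cv2.findContours(reg,0,2); hull=cv2.convexHull(np.vstack(cn)); m=np.zeros_like(reg); cv2.fillConvexPoly(m,hull,1)
        m=cv2.erode(m,np.ones((3,3)))
        H,Sa,V=[hsv[...,i].astype(int) for i in range(3)]
        for nm,cond in (('white',(Sa<90)&(V>140)),('gold',(H>12)&(H<30)&(Sa>150)&(V>120)),('black',V<60)):
            k=(cond&(m>0)).astype(np.uint8)
            n,l,st,ce=cv2.connectedComponentsWithStats(k)
            if n<2: continue
            i=1+np.argmax(st[1:,4])
            if st[i,4]<150: continue
            print(c,b,nm,st[i,4],ce[i].round(1),atz(s,ce[i][::-1],.01).round(4))
f=S['top']['frame']
cv2.imwrite('pics/topz.png',cv2.cvtColor(cv2.resize(f[170:340,235:410],None,fx=3.4,fy=3.4,interpolation=cv2.INTER_CUBIC),cv2.COLOR_RGB2BGR))
f=S['side']['frame']
cv2.imwrite('pics/sidez.png',cv2.cvtColor(cv2.resize(f[195:360,235:425],None,fx=3.6,fy=3.6,interpolation=cv2.INTER_CUBIC),cv2.COLOR_RGB2BGR))
E
```

```text
[[ 0.334  0.    -0.942]
 [ 0.942  0.     0.334]
 [ 0.    -1.    -0.   ]]
[[162.0, 275.0], [456.0, 265.0]]
[[208.0, 199.0], [443.0, 399.0]]
top blue_board white 634 [455.4 304.4] [ 0.4555 -0.3174  0.01  ]
top blue_board gold 543 [455.4 266.7] [ 0.5355 -0.3191  0.01  ]
top blue_board black 549 [455.5 229.9] [ 0.6154 -0.3211  0.01  ]
top red_board none
side blue_board white 1342 [405.  433.7] [ 0.4549 -0.3157  0.01  ]
side blue_board gold 1070 [439.5 400. ] [ 0.5353 -0.3178  0.01  ]
side blue_board black 928 [470.9 369.6] [ 0.615  -0.3198  0.01  ]
side red_board white 444 [185.7 205.7] [0.4529 0.3146 0.01  ]
side red_board black 372 [225.8 193.5] [0.5393 0.2894 0.01  ]
```

View pics/topz.png

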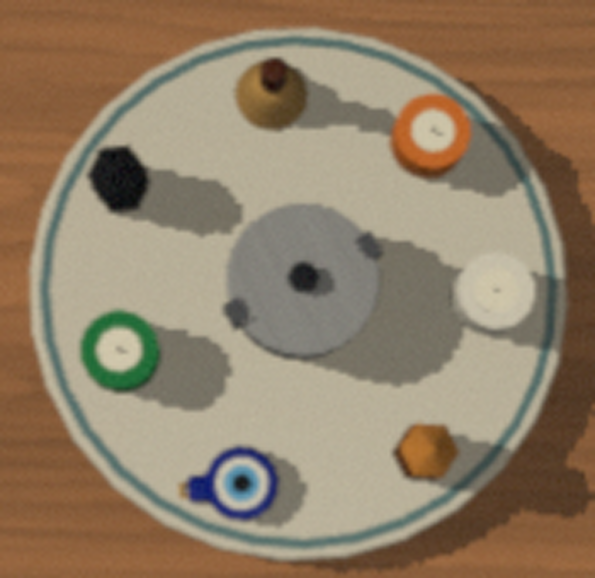

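View pics/sidez.png

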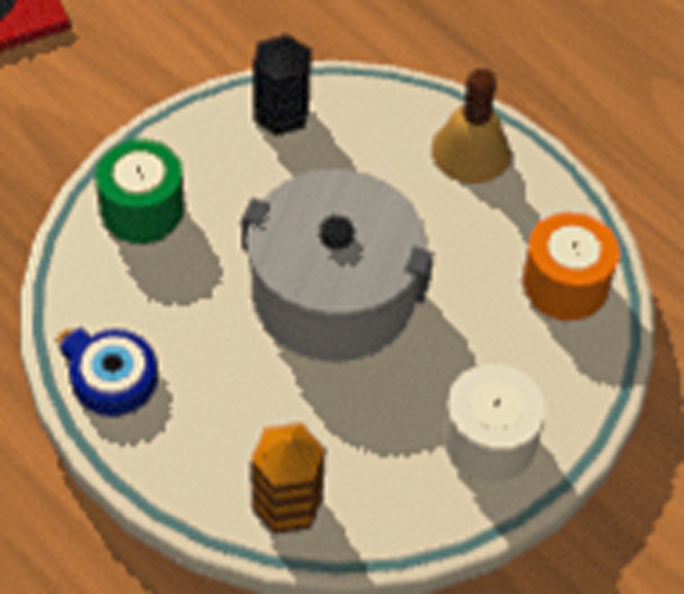

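```bash
cat > fit.py <<'E'
from h import *
from scipy.optimize import minimize
def ring(rad,z,n=32,ph=0):
    a=np.arange(n)*2*np.pi/n+ph; return np.c_[rad*np.cos(a),rad*np.sin(a),np.full(n,z)]
Rh=.015/np.cos(np.pi/6)
M={'cup':[np.r_[ring(.023,0),ring(.023,.036)]],
 'nazar':[np.r_[ring(.022,0),ring(.022,.016)],np.array([[a,b,c] for a in(.0,.030) for b in(-.008,.008) for c in (.003,.013)])],
 'tower':[np.r_[ring(Rh,0,6,0),ring(Rh,.048,6,0),[[0,0,.062]]]],
 'bell':[np.r_[ring(.023,0),ring(.008,.031)],np.r_[ring(.008,.031),ring(.008,.063)]],
 'pot':[np.r_[ring(.045,0),ring(.045,.058)]]}
def sil(s,model,p,K=4,box=None):
    x,y,z,yaw=p;c,sn=np.cos(yaw),np.sin(yaw)
    u0,v0,w,h=box; m=np.zeros((h*K,w*K),np.uint8)
    for P in M[model]:
        Q=np.c_[c*P[:,0]-sn*P[:,1]+x, sn*P[:,0]+c*P[:,1]+y, P[:,2]+z]
        uv=(proj(s,Q)-[u0,v0]+.5)*K
        cv2.fillConvexPoly(m,cv2.convexHull(np.round(uv*16).astype(np.int32)),1,shift=4)
    return m.reshape(h,K,w,K).mean((1,3))
def fit(views,model,p0,zfree=True,yaw=False):
    # views: list of (snapshot, region)
    boxes=[]
    for s,g in views:
        v,u=np.nonzero(g);boxes.append((max(u.min()-12,0),max(v.min()-12,0),u.max()-u.min()+25,v.max()-v.min()+25))
    def cost(q):
        p=np.array(p0,float).copy();p[:2]+=q[:2]/1000
        i=2
        if zfree:p[2]+=q[i]/1000;i+=1
        if yaw:p[3]+=q[i]/20
        e=0
        for (s,g),b in zip(views,boxes):
            m=sil(s,model,p,4,b);gg=np.zeros_like(m);sub=g[b[1]:b[1]+b[3],b[0]:b[0]+b[2]];gg[:sub.shape[0],:sub.shape[1]]=sub
            e+=np.abs(m-gg).sum()/max(gg.sum(),1)
        return e/len(views)
    n=2+zfree+yaw
    best=None
    for y0 in ([-5,0,5] if yaw else [0]):
        x0=np.zeros(n)
        if yaw:x0[-1]=y0
        sim=np.vstack([x0]+[x0+np.eye(n)[i]*6 for i in range(n)])
        o=minimize(cost,x0,method='Nelder-Mead',options=dict(initial_simplex=sim,xatol=.05,fatol=1e-4,maxiter=400))
        if best is None or o.fun<best.fun:best=o
    q=best.x;p=np.array(p0,float).copy();p[:2]+=q[:2]/1000;i=2
    if zfree:p[2]+=q[i]/1000;i+=1
    if yaw:p[3]+=q[i]/20
    return p,best.fun
E
python3 - <<'E'
from fit import *
S={c:snap(c) for c in ('top','side')}
I=dict(nazar_c=('nazar',.434,-.006,1.7),tiger_tower_c=('tower',.447,-.108,0),green_cup_c=('cup',.506,.07,0),amber_cup_c=('cup',.643,-.108,0),bell_c=('bell',.671,-.014,0),black_tower_c=('tower',.605,.072,0),white_cup_c=('cup',.547,-.151,0),pot_c=('pot',.548,-.036,0))
for n,(m,x,y,yw) in I.items():
    V=[];info=[]
    for c in S:
        t=r.trace(c,n)
        if t: V.append((S[c],t[0]['region']));info.append((c,round(t[0]['p'],2),int(t[0]['region'].sum()),np.round(t[0]['centre'])))
    print(n,info)
    yaw=m in('tower','nazar')
    if V:
        p,f=fit(V,m,(x,y,.03,yw),len(V)>1,yaw);print('   both',p.round(4),round(f,3))
        for v in V: p,f=fit([v],m,(x,y,.03,yw),False,yaw);print('   one z=.03',p.round(4),round(f,3))
E
```

```text
nazar_c [('top', 0.64, 442, array([314., 304.])), ('side', 0.97, 497, array([295., 267.]))]
   both [4.3160e-01 1.0000e-04 3.3400e-02 1.6702e+00] 0.127
   one z=.03 [ 0.4314 -0.      0.03    1.6942] 0.08
   one z=.03 [0.4338 0.0022 0.03   1.6705] 0.154
tiger_tower_c [('top', 0.76, 234, array([306., 360.])), ('side', 0.68, 522, array([328., 315.]))]
   both [ 0.4521 -0.1088  0.0349 -0.4469] 0.084
   one z=.03 [ 0.4525 -0.1091  0.03    0.5455] 0.085
   one z=.03 [ 0.4537 -0.1069  0.03   -0.4824] 0.055
green_cup_c [('top', 0.76, 468, array([273., 269.])), ('side', 0.98, 622, array([247., 278.]))]
   both [0.5068 0.0721 0.0352 0.    ] 0.076
   one z=.03 [0.5072 0.0724 0.03   0.    ] 0.055
   one z=.03 [0.5086 0.0756 0.03   0.    ] 0.089
amber_cup_c [('top', 0.93, 452, array([210., 359.])), ('side', 0.57, 622, array([270., 394.]))]
   both [ 0.6439 -0.1096  0.0322  0.    ] 0.1
   one z=.03 [ 0.6445 -0.11    0.03    0.    ] 0.07
   one z=.03 [ 0.6457 -0.1077  0.03    0.    ] 0.111
bell_c [('top', 0.83, 371, array([195., 312.])), ('side', 0.93, 442, array([233., 368.]))]
   both [ 0.6721 -0.0123  0.0328  0.    ] 0.088
   one z=.03 [ 0.6734 -0.0123  0.03    0.    ] 0.064
   one z=.03 [ 0.674  -0.0106  0.03    0.    ] 0.104
black_tower_c [('top', 0.75, 259, array([224., 269.])), ('side', 0.82, 402, array([220., 312.]))]
   both [0.6101 0.0776 0.031  0.7208] 0.063
   one z=.03 [ 0.6106  0.0775  0.03   -0.3759] 0.074
   one z=.03 [0.6105 0.0784 0.03   0.739 ] 0.04
white_cup_c [('side', 0.83, 787, array([314., 371.]))]
   both [ 0.5507 -0.1467  0.03    0.    ] 0.04
   one z=.03 [ 0.5507 -0.1467  0.03    0.    ] 0.04
pot_c [('side', 0.78, 2188, array([265., 327.]))]
   both [ 0.5531 -0.0304  0.03    0.    ] 0.158
   one z=.03 [ 0.5531 -0.0304  0.03    0.    ] 0.158
```

```bash
cat > g.py <<'E'
# usage: g.py x y z jawdeg : prints shift and spin needed from the present pose
import sys; from h import *
x,y,z,a=map(float,sys.argv[1:5]); st=r.get_state()
R=Rn.from_quat(st['eef_rot']).as_matrix(); d=R.T@(np.array([x,y,z])-st['tool_pos'])*1000
ja=np.degrees(np.arctan2(R[1,0],R[0,0])); sp=(ja-a+180)%360-180
print('t',round(st['clock'],2),'pos',np.round(st['tool_pos'],4),'jaw',round(ja,1),'open',round(st['opening'],3),'F',np.round(st['contact_force'],1),'q7',round(st['q'][6],2),'tilt',np.round(R[2],3))
print('d',d.round(1),'spin',round(sp,1),'or',round((sp+360)%360-180,1), 'len',round(np.linalg.norm(d)))
E
python3 g.py .50 .25 .23 20; python3 g.py .4525 -.108 .18 -57.5
```

```text
t 2.85 pos [0.2089 0.5891 0.2467] jaw 70.5 open 0.996 F [ 0.4 -0.3  1.1] q7 -0.22 tilt [ 0. -1.  0.]
d [-222.3   16.7 -387.7] spin 50.5 or -129.5 len 447
t 2.85 pos [0.2089 0.5891 0.2467] jaw 70.5 open 0.996 F [ 0.4 -0.3  1.1] q7 -0.22 tilt [ 0. -1.  0.]
d [-575.6   66.7 -462.6] spin 128.0 or -52.0 len 741
```

```bash
python3 -m inch '-24 2 -40 6; -48 4 -80 12; -72 6 -120 18; -96 8 -160 24; -120 10 -200 30; -144 11 -240 36; -168 12 -280 42; -192 14 -320 48; -215 16 -360 51; -222 16 -388 51' 0.2; python3 g.py .4525 -.108 .19 -57.5
```

```text
clock: 3.85
tool_pos: [0.5022, 0.2455, 0.2307]
eef_rot: [0.698, 0.117, -0.118, -0.696]
contact_force: [0.2, 0.7, 0.1]
opening: 0.6
t 3.85 pos [0.5022 0.2455 0.2307] jaw 19.1 open 0.6 F [0.2 0.7 0.1] q7 -0.2 tilt [-0.001 -1.    -0.003]
d [-162.8   41.6 -317.6] spin 76.6 or -103.4 len 359
```

```bash
python3 -m inch '-20 5 -38 8; -40 10 -76 16; -60 14 -114 24; -80 18 -152 32; -100 23 -190 40; -120 28 -228 48; -140 33 -266 56; -155 38 -300 64; -163 40 -317 72; -163 40 -317 76.6'; python3 - <<'E'
from fit import *
s=snap('wrist','w1.png')
print(proj(s,[[.4525,-.108,.092],[.432,0,.046]]).round())
for n,m,p0 in (('tiger_tower_c','tower',(.4525,-.108,.03,-.48)),('nazar_c','nazar',(.432,0,.03,1.68))):
    t=r.trace('wrist',n)
    if t:
        g=t[0]['region'];print(n,t[0]['p'],g.sum(),fit([(s,g)],m,p0,False,True))
E
python3 g.py .4525 -.108 .19 -57.5
```

```text
clock: 4.85
tool_pos: [0.452, -0.1068, 0.1908]
eef_rot: [0.62, -0.341, 0.342, -0.619]
contact_force: [0.4, 0.6, -0.1]
opening: 0.601
[[321. 248.]
 [181. 175.]]
tiger_tower_c 0.9 2233 (array([ 0.45184335, -0.10797609,  0.03      , -0.55950997]), np.float64(0.027205553067622033))
nazar_c 0.56 3280 (array([4.30740218e-01, 3.56902916e-05, 3.00000000e-02, 1.68020919e+00]), np.float64(0.08035442073170732))
t 5.0 pos [ 0.4526 -0.1029  0.1907] jaw -57.0 open 0.6 F [0.1 0.3 0.6] q7 -0.5 tilt [ 0. -1.  0.]
d [ 4.2  0.7 -2.9] spin 0.5 or -179.5 len 5
```

View pics/w1.png

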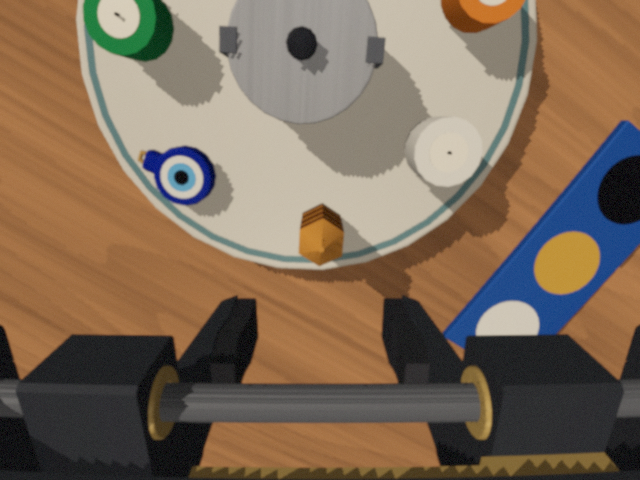

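```bash
python3 g.py .452 -.108 .056 -60.5; python3 -m inch '4 20 -3 3.5; 5 50 -3 3.5; 5 80 -3 3.5; 5 105 -3 3.5; 5 125 -3 3.5; 5 134 -3 3.5; 5 134 -3 3.5'; python3 g.py .452 -.108 .056 -60.5
```

```text
t 5.0 pos [ 0.4526 -0.1029  0.1907] jaw -57.0 open 0.6 F [0.1 0.3 0.6] q7 -0.5 tilt [ 0. -1.  0.]
d [  3.9 134.7  -3.3] spin 3.5 or -176.5 len 135
clock: 5.7
tool_pos: [0.4524, -0.1081, 0.056]
eef_rot: [-0.611, 0.357, -0.356, 0.611]
contact_force: [0.2, 0.4, 0.5]
opening: 0.601
t 5.7 pos [ 0.4524 -0.1081  0.056 ] jaw -60.5 open 0.601 F [0.2 0.4 0.5] q7 -0.45 tilt [-0.002 -1.    -0.001]
d [-0.3 -0.  -0.3] spin -0.0 or 180.0 len 0
```

```bash
python3 -m inch '0 0 0 0; 0 0 0 0; 0 0 0 0; 0 0 0 0; 0 0 0 0' -1 30; python3 -m inch '0 -15 0 0; 0 -40 0 0; 0 -65 0 0; 0 -90 0 0; 0 -105 0 0; 0 -110 0 0; 0 -110 0 0' ; python3 g.py .5354 -.3185 .1 -91.4;
```

```text
clock: 6.2
tool_pos: [0.4529, -0.1087, 0.0575]
eef_rot: [-0.61, 0.356, -0.357, 0.611]
contact_force: [0.4, -0.3, 6.5]
opening: 0.342
clock: 6.9
tool_pos: [0.4528, -0.1088, 0.1671]
eef_rot: [-0.61, 0.356, -0.357, 0.611]
contact_force: [0.2, -0.7, -1.5]
opening: 0.337
t 6.9 pos [ 0.4528 -0.1088  0.1671] jaw -60.6 open 0.337 F [ 0.2 -0.7 -1.5] q7 -0.5 tilt [ 0.001 -1.     0.001]
d [223.2  67.2 -31.1] spin 30.8 or -149.2 len 235
```

```bash
python3 -m inch '20 0 -3 4; 50 0 -7 8; 85 0 -12 12; 120 0 -17 16; 155 0 -22 20; 185 0 -26 24; 208 0 -29 28; 220 10 -31 30.8; 223 30 -31 30.8; 223 50 -31 30.8' ; python3 -m inch '0 0 0 0;0 0 0 0;0 0 0 0'; python3 g.py .5354 -.3185 .0375 -91.4
```

```text
clock: 7.9
tool_pos: [0.5343, -0.318, 0.1143]
eef_rot: [-0.494, 0.507, -0.506, 0.494]
contact_force: [-0.5, 0.3, -1.3]
opening: 0.335
clock: 8.2
tool_pos: [0.5352, -0.3183, 0.1171]
eef_rot: [0.494, -0.506, 0.506, -0.494]
contact_force: [0.7, 0.2, -1.7]
opening: 0.337
t 8.2 pos [ 0.5352 -0.3183  0.1171] jaw -91.4 open 0.337 F [ 0.7  0.2 -1.7] q7 -0.67 tilt [ 0.    -1.     0.001]
d [ 0.2 79.6  0.2] spin -0.0 or 180.0 len 80
```

```bash
python3 -m inch '0 20 0 0;0 45 0 0;0 65 0 0;0 74 0 0;0 77 0 0;0 78 0 0;0 78 0 0;0 78 0 0'; python3 g.py .5354 -.3185 .0375 -91.4;python3 - <<'E'
from fit import *
for c in('wrist','side'):
    s=snap(c,'pl1_%s.png'%c);t=r.trace(c,'tiger_tower_c')
    if t: print(t[0]['p'],fit([(s,t[0]['region'])],'tower',(.5354,-.3185,.01,0),False,True))
E
```

```text
clock: 9.0
tool_pos: [0.5355, -0.3188, 0.0397]
eef_rot: [0.494, -0.506, 0.507, -0.494]
contact_force: [-0.2, -0.5, -1.4]
opening: 0.335
t 9.0 pos [ 0.5355 -0.3188  0.0397] jaw -91.4 open 0.335 F [-0.2 -0.5 -1.4] q7 -0.62 tilt [ 0.001 -1.     0.001]
d [-0.3  2.2 -0.2] spin -0.0 or 180.0 len 2
0.97 (array([ 0.534256  , -0.31859824,  0.01      , -0.01566059]), np.float64(0.06696169892223897))
0.73 (array([ 0.53610545, -0.31728475,  0.01      ,  0.18492298]), np.float64(0.4090261958997722))
```

View pics/pl1_wrist.png

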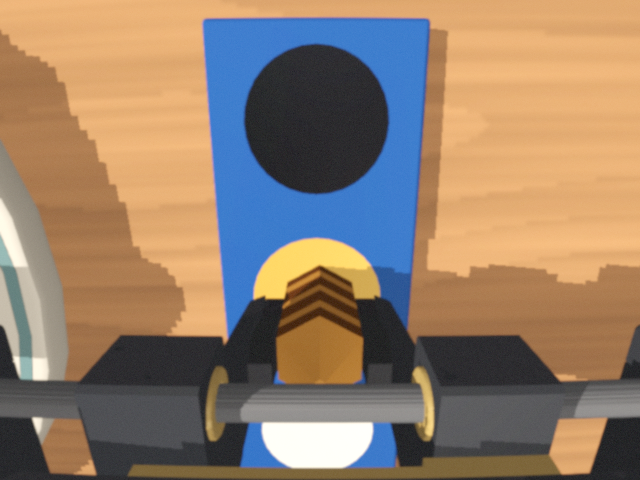

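View pics/pl1_side.png

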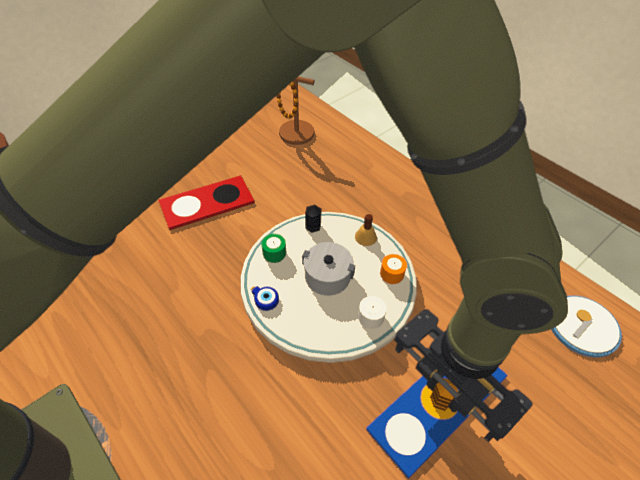

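```bash
python3 -m inch '0 1 0 0;0 2 0 0;0 2.5 0 0;0 2.5 0 0'; python3 -m inch '0 2.5 0 0;0 2.5 0 0;0 2.5 0 0;0 2.5 0 0;0 2.5 0 0' 0.3; python3 -m inch '0 -15 0 0;0 -45 0 0;0 -80 0 0;0 -110 0 0;0 -135 0 0;0 -145 0 0'; python3 g.py .431 .0 .14 0
```

```text
clock: 9.6
tool_pos: [0.5351, -0.3185, 0.0376]
eef_rot: [0.493, -0.506, 0.506, -0.494]
contact_force: [-1.8, 1.9, 9.5]
opening: 0.338
clock: 10.1
tool_pos: [0.5349, -0.3184, 0.0336]
eef_rot: [-0.494, 0.506, -0.506, 0.494]
contact_force: [-0.4, 0.2, 0.2]
opening: 0.648
clock: 10.7
tool_pos: [0.536, -0.3195, 0.1823]
eef_rot: [0.493, -0.504, 0.508, -0.494]
contact_force: [0.2, 0.8, 1.0]
opening: 0.651
t 10.7 pos [ 0.536  -0.3195  0.1823] jaw -91.4 open 0.651 F [0.2 0.8 1. ] q7 -0.7 tilt [ 0.003 -1.     0.004]
d [-316.9   40.9 -113.2] spin -91.4 or 88.6 len 339
```

```bash
python3 -m inch '-15 0 -6 -8; -48 0 -17 -16; -88 5 -30 -24; -128 10 -44 -32; -170 16 -58 -40; -210 22 -74 -48; -250 30 -90 -56; -285 36 -102 -64; -308 40 -110 -72; -317 41 -113 -80' 0.5;  python3 -m inch '0 0 0 -8; 0 0 0 -16; 0 0 0 -17; 0 0 0 -17'; python3 - <<'E'
from fit import *
s=snap('wrist','w2.png');t=r.trace('wrist','nazar_c')
if t: print(t[0]['p'],fit([(s,t[0]['region'])],'nazar',(.431,.0,.03,1.68),False,True))
E
python3 g.py .431 .0 .046 6
```

```text
clock: 11.7
tool_pos: [0.4283, 0.0042, 0.1373]
eef_rot: [-0.704, 0.068, -0.066, 0.704]
contact_force: [0.0, 0.2, 0.2]
opening: 0.748
clock: 12.1
tool_pos: [0.4298, 0.0012, 0.1377]
eef_rot: [-0.706, -0.033, 0.033, 0.706]
contact_force: [-0.0, 0.2, 1.2]
opening: 0.748
0.58 (array([4.30959213e-01, 8.69685930e-04, 3.00000000e-02, 1.71066744e+00]), np.float64(0.09406748911465893))
t 12.2 pos [0.4299 0.0012 0.1377] jaw 5.4 open 0.753 F [-0.2 -0.3 -0.8] q7 0.02 tilt [ 0. -1. -0.]
d [ 1.  91.7 -1.2] spin -0.6 or 179.4 len 92
```

View pics/w2.png

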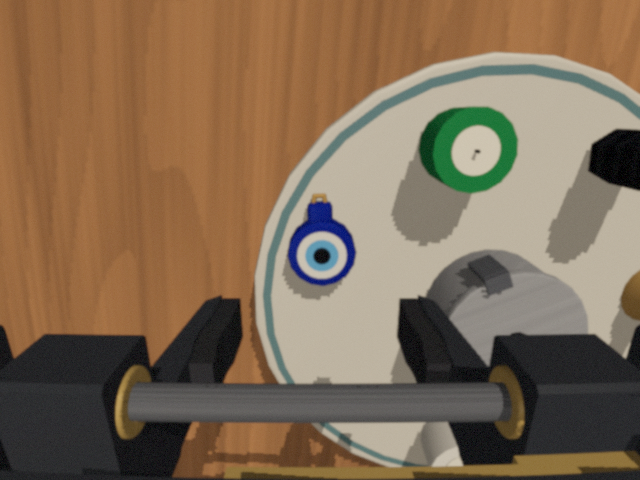

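```bash
python3 -m inch '0 15 0 0; 1 40 0 -.5; 1 65 0 -.5; 1 82 0 -.5; 1 91 0 -.5; 1 94 0 -.5; 1 94 0 -.5';python3 g.py .431 .001 .043 6
```

```text
clock: 12.9
tool_pos: [0.4352, 0.0005, 0.0487]
eef_rot: [0.707, 0.033, -0.041, -0.705]
contact_force: [0.2, -1.0, -0.5]
opening: 0.751
t 12.9 pos [0.4352 0.0005 0.0487] jaw 6.0 open 0.751 F [ 0.2 -1.  -0.5] q7 -0.67 tilt [-0.012 -1.    -0.001]
d [-4.1  5.7  0.9] spin -0.0 or 180.0 len 7
```

```bash
python3 -m inch '0 0 0 0;0 0 0 0;0 0 0 0';python3 g.py .431 .001 .043 6; python3 -c "
from h import *
print(np.round(r.get_state()['q'],2))"
```

```text
clock: 13.2
tool_pos: [0.4352, 0.0007, 0.0492]
eef_rot: [0.707, 0.033, -0.041, -0.706]
contact_force: [-0.5, -0.5, -0.5]
opening: 0.749
t 13.2 pos [0.4352 0.0007 0.0492] jaw 6.0 open 0.749 F [-0.5 -0.5 -0.5] q7 -0.66 tilt [-0.011 -1.    -0.001]
d [-4.1  6.3  0.8] spin 0.0 or -180.0 len 8
[-0.09  0.86 -0.03  2.25  0.65  0.04 -0.66]
```

```bash
python3 -m inch '3 0 0 0;6 0 0 0;6 0 0 0;6 0 0 0';python3 g.py .431 .001 .043 6; python3 -c "
from h import *
print(np.round(r.get_state()['q'],2));snap('wrist','w3.png')"
```

```text
clock: 13.6
tool_pos: [0.4412, 0.0013, 0.0491]
eef_rot: [0.707, 0.033, -0.041, -0.706]
contact_force: [-0.4, 0.1, -0.6]
opening: 0.754
t 13.6 pos [0.4412 0.0013 0.0491] jaw 6.1 open 0.754 F [-0.4  0.1 -0.6] q7 -0.66 tilt [-0.011 -1.    -0.001]
d [-10.1   6.2   0.8] spin 0.1 or -179.9 len 12
[-0.08  0.86 -0.05  2.24  0.66  0.07 -0.66]
```

View pics/w3.png

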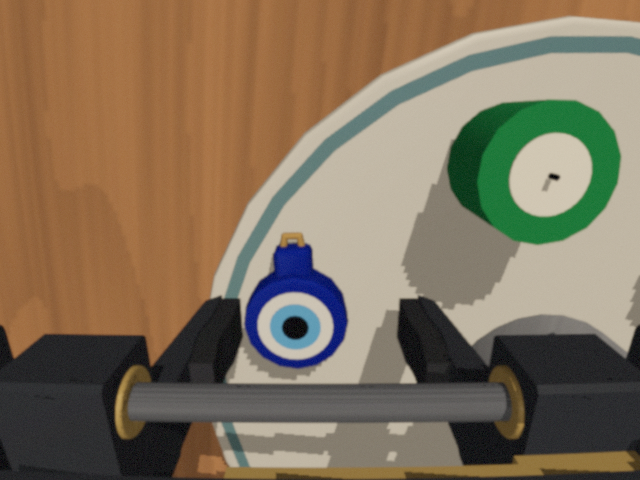

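```bash
python3 -m inch '0 2 0 0;-1 4 0 0;-2 6 0 0;-2 6 0 0;-2 6 0 0';python3 g.py .431 .001 .043 6; python3 -c "
from h import *
print(np.round(r.get_state()['q'],2))"
```

```text
clock: 14.15
tool_pos: [0.4389, 0.0012, 0.043]
eef_rot: [0.707, 0.033, -0.042, -0.706]
contact_force: [0.3, 0.5, 0.7]
opening: 0.747
t 14.15 pos [0.4389 0.0012 0.043 ] jaw 6.1 open 0.747 F [0.3 0.5 0.7] q7 -0.76 tilt [-0.012 -1.    -0.001]
d [-7.8  0.   0.7] spin 0.1 or -179.9 len 8
[-0.09  0.88 -0.04  2.24  0.76  0.04 -0.76]
```

```bash
python3 -m inch '0 0 0 0; 0 0 0 0; 0 0 0 0; 0 0 0 0; 0 0 0 0;0 0 0 0' -1 20; python3 -m inch '2 -5 0 0; 5 -20 0 0; 10 -50 0 0; 15 -80 0 0; 15 -100 0 0; 15 -100 0 0' ; python3 g.py .4552 -.3166 .08 -91.4;python3 -c "
from h import *
print(np.round(r.get_state()['q'],2));snap('wrist','w4.png')"
```

```text
clock: 14.75
tool_pos: [0.4388, 0.001, 0.0432]
eef_rot: [0.707, 0.033, -0.042, -0.706]
contact_force: [-1.0, 0.2, 1.1]
opening: 0.489
clock: 15.35
tool_pos: [0.4569, 0.0029, 0.1454]
eef_rot: [0.706, 0.035, -0.039, -0.706]
contact_force: [-0.2, 0.4, -1.2]
opening: 0.488
t 15.35 pos [0.4569 0.0029 0.1454] jaw 6.0 open 0.488 F [-0.2  0.4 -1.2] q7 -0.64 tilt [-0.006 -1.    -0.   ]
d [ -34.8   65.7 -317.6] spin 97.4 or -82.6 len 326
[ 0.14  0.68 -0.39  2.14  0.62  0.43 -0.64]
```

View pics/w4.png

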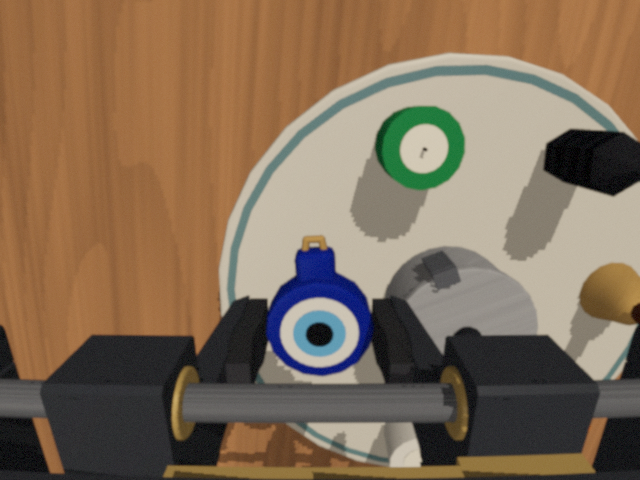

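```bash
python3 -m inch '-2 0 -15 8; -5 0 -45 16; -9 0 -80 24; -13 0 -118 32; -17 0 -156 40; -21 0 -194 48; -25 5 -232 56; -29 10 -270 64; -33 15 -300 72; -35 20 -317 80'; python3 -m inch '0 0 0 8; 0 0 0 16; 0 0 0 17.4; 0 0 0 17.4;0 0 0 17.4'; python3 g.py .4552 -.3166 .0245 -91.4
```

```text
clock: 16.4
tool_pos: [0.4519, -0.3194, 0.122]
eef_rot: [0.567, -0.431, 0.425, -0.559]
contact_force: [-0.7, -0.1, -0.5]
opening: 0.493
clock: 16.9
tool_pos: [0.4534, -0.3157, 0.1231]
eef_rot: [-0.499, 0.508, -0.502, 0.491]
contact_force: [0.6, 0.4, -0.6]
opening: 0.492
t 16.9 pos [ 0.4534 -0.3157  0.1231] jaw -91.2 open 0.492 F [ 0.6  0.4 -0.6] q7 -1.18 tilt [ 0.002 -1.    -0.012]
d [ 0.7 98.6  3. ] spin 0.2 or -179.8 len 99
```

```bash
python3 -m inch '0 15 2 0;0 45 3 0;1 70 3 0;1 83 3 0;1 85 3 0;1 85 3 0;1 85 3 0'; python3 g.py .4552 -.3166 .0235 -91.4;python3 - <<'E'
from fit import *
st=r.get_state()
s=snap('wrist','pl2_wrist.png');t=r.trace('wrist','nazar_c')
if t: print(t[0]['p'],fit([(s,t[0]['region'])],'nazar',(.4552,-.3166,st['tool_pos'][2]-.013,0),False,True))
E
```

```text
clock: 17.6
tool_pos: [0.4562, -0.3177, 0.0394]
eef_rot: [-0.497, 0.507, -0.504, 0.491]
contact_force: [-0.1, -0.1, -0.2]
opening: 0.493
t 17.6 pos [ 0.4562 -0.3177  0.0394] jaw -91.3 open 0.493 F [-0.1 -0.1 -0.2] q7 -1.19 tilt [ 0.003 -1.    -0.01 ]
d [-1.1 15.9 -0.8] spin 0.1 or -179.9 len 16
0.72 (array([ 0.45668046, -0.31736942,  0.02636255,  0.03154456]), np.float64(0.0939215349931386))
```

View pics/pl2_wrist.png

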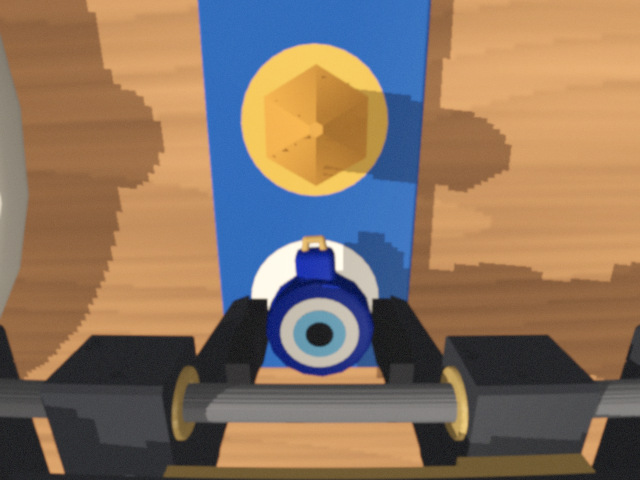

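```bash
python3 -m inch '-1 6 -1 0;-1 11 -1 0;-1 14 -1 0;-1 15.5 -1 0;-1 15.5 -1 0;-1 15.5 -1 0'; python3 -m inch '0 0 0 0;0 0 0 0;0 0 0 0;0 0 0 0' 0.4;  python3 -m inch '0 -15 0 0;0 -45 0 0;0 -80 0 0;0 -120 0 0;0 -150 0 0;0 -155 0 0'; python3 g.py .507 .073 .17 30
```

```text
clock: 18.3
tool_pos: [0.4541, -0.3162, 0.0234]
eef_rot: [-0.498, 0.508, -0.503, 0.491]
contact_force: [-1.4, -0.0, 4.6]
opening: 0.494
clock: 18.7
tool_pos: [0.4545, -0.3163, 0.0229]
eef_rot: [-0.498, 0.508, -0.503, 0.491]
contact_force: [-0.4, 0.7, 0.4]
opening: 0.701
clock: 19.3
tool_pos: [0.4581, -0.3173, 0.1827]
eef_rot: [0.497, -0.505, 0.506, -0.491]
contact_force: [0.3, -0.5, 0.2]
opening: 0.7
t 19.3 pos [ 0.4581 -0.3173  0.1827] jaw -91.3 open 0.7 F [ 0.3 -0.5  0.2] q7 -1.17 tilt [ 0.006 -1.    -0.004]
d [-391.4   10.    39.8] spin -121.3 or 58.7 len 394
```

```bash
python3 -m inch '-15 0 1 -8; -50 0 5 -16; -90 2 9 -24; -132 3 13 -32; -175 4 18 -40; -218 5 22 -48; -262 6 26 -56; -305 8 31 -64; -345 9 35 -72; -376 10 38 -80' 0.45; python3 -m inch '-12 0 0 -8; -15 0 1 -16; -15 0 2 -24; -15 0 2 -32; -15 0 2 -40; -15 0 2 -41;-15 0 2 -41'; python3 - <<'E'
from fit import *
s=snap('wrist','w5.png');t=r.trace('wrist','green_cup_c')
if t: print(t[0]['p'],fit([(s,t[0]['region'])],'cup',(.507,.073,.03,0),False,False))
E
python3 g.py .507 .073 .056 30
```

```text
clock: 20.3
tool_pos: [0.5024, 0.0619, 0.1667]
eef_rot: [0.705, -0.071, 0.063, -0.703]
contact_force: [-0.0, -0.8, -0.0]
opening: 0.724
clock: 21.0
tool_pos: [0.4881, 0.0637, 0.1668]
eef_rot: [-0.683, -0.176, 0.184, 0.684]
contact_force: [0.2, 0.2, -0.0]
opening: 0.728
0.6 (array([0.50651026, 0.07264865, 0.03      , 0.        ]), np.float64(0.02912537451025582))
t 21.1 pos [0.4883 0.0638 0.1669] jaw 29.5 open 0.727 F [-0.2 -0.6  1.3] q7 -0.37 tilt [-0.011 -1.     0.004]
d [ 22.1 110.6  -1.6] spin -0.5 or 179.5 len 113
```

View pics/w5.png

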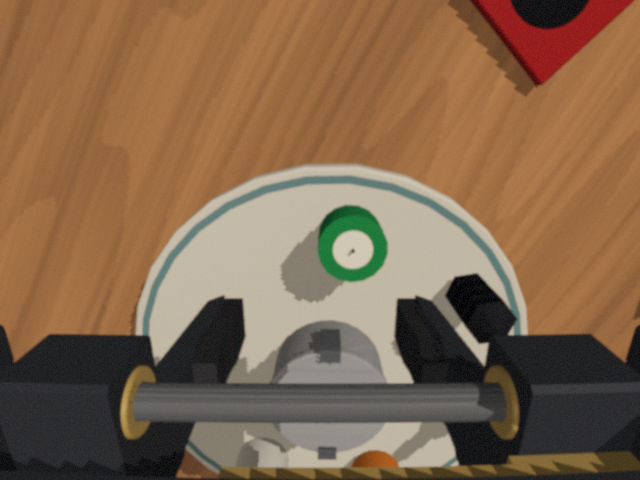

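```bash
python3 -m inch '12 5 -1 0; 21 25 -1 0; 21 55 -1 0; 21 85 -1 0; 21 105 -1 0; 21 112 -1 0; 21 113 -1 0; 21 113 -1 0';python3 g.py .5065 .0726 .0535 30;  python3 -m inch '0 0 0 0; 0 0 0 0; 0 0 0 0; 0 0 0 0; 0 0 0 0' -1 25;python3 g.py .5065 .0726 .0535 30
```

```text
clock: 21.9
tool_pos: [0.5065, 0.0736, 0.0541]
eef_rot: [-0.683, -0.177, 0.185, 0.684]
contact_force: [0.7, -1.1, 0.1]
opening: 0.725
t 21.9 pos [0.5065 0.0736 0.0541] jaw 29.7 open 0.725 F [ 0.7 -1.1  0.1] q7 -0.53 tilt [-0.01  -1.     0.004]
d [-0.5  0.6 -0.9] spin -0.3 or 179.7 len 1
clock: 22.4
tool_pos: [0.5064, 0.0732, 0.0544]
eef_rot: [-0.683, -0.177, 0.185, 0.684]
contact_force: [-1.4, -0.8, 6.9]
opening: 0.51
t 22.4 pos [0.5064 0.0732 0.0544] jaw 29.7 open 0.51 F [-1.4 -0.8  6.9] q7 -0.53 tilt [-0.01  -1.     0.003]
d [-0.1  0.9 -0.6] spin -0.3 or 179.7 len 1
```

```bash
python3 -m inch '0 -10 0 0; 0 -35 0 0; 0 -65 0 0; 0 -95 0 0; 0 -120 0 0; 0 -127 0 0';python3 g.py .6152 -.3205 .15 88.6
```

```text
clock: 23.0
tool_pos: [0.5083, 0.0739, 0.1833]
eef_rot: [-0.683, -0.178, 0.184, 0.684]
contact_force: [0.3, -1.2, -1.1]
opening: 0.513
t 23.0 pos [0.5083 0.0739 0.1833] jaw 29.7 open 0.513 F [ 0.3 -1.2 -1.1] q7 -0.33 tilt [-0.007 -1.     0.003]
d [-102.1   32.8 -395.7] spin -58.9 or 121.1 len 410
```

```bash
python3 -m inch '-4 0 -15 -4; -12 0 -48 -10; -22 0 -88 -17; -33 2 -130 -24; -45 5 -174 -31; -56 8 -218 -38; -67 12 -262 -45; -79 17 -306 -51; -90 23 -348 -56; -98 30 -381 -59'; python3 -m inch '-3 0 -12 0; -4 0 -15 0;-4 0 -15 0;-4 0 -15 0'; python3 g.py .6152 -.3205 .08 88.6
```

```text
clock: 24.0
tool_pos: [0.6095, -0.31, 0.1484]
eef_rot: [-0.503, -0.49, 0.498, 0.508]
contact_force: [1.1, 0.4, -1.0]
opening: 0.513
clock: 24.4
tool_pos: [0.6251, -0.3088, 0.15]
eef_rot: [-0.502, -0.491, 0.498, 0.508]
contact_force: [0.1, -0.2, -0.1]
opening: 0.514
t 24.4 pos [ 0.6251 -0.3088  0.15  ] jaw 88.8 open 0.514 F [ 0.1 -0.2 -0.1] q7 1.33 tilt [-0.002 -1.     0.012]
d [-11.8  70.2   8.8] spin 0.2 or -179.8 len 72
```

```bash
python3 -m inch '-6 10 5 0; -12 40 9 0; -12 70 9 0; -12 95 9 0; -12 100 9 0; -12 100 9 0; -12 100 9 0'; python3 g.py .6152 -.3205 .035 88.6;python3 - <<'E'
from fit import *
st=r.get_state()
s=snap('wrist','pl3_wrist.png');t=r.trace('wrist','green_cup_c')
if t: print(t[0]['p'],fit([(s,t[0]['region'])],'cup',(.6152,-.3205,st['tool_pos'][2]-.024,0),False,False))
E
```

```text
clock: 25.1
tool_pos: [0.6158, -0.3224, 0.0517]
eef_rot: [-0.504, -0.491, 0.497, 0.507]
contact_force: [0.4, -0.4, -0.5]
opening: 0.513
t 25.1 pos [ 0.6158 -0.3224  0.0517] jaw 88.7 open 0.513 F [ 0.4 -0.4 -0.5] q7 1.28 tilt [-0.003 -1.     0.009]
d [ 2.  16.7  0.4] spin 0.1 or -179.9 len 17
0.64 (array([ 0.61585398, -0.32224212,  0.02766107,  0.        ]), np.float64(0.08563151094242107))
```

View pics/pl3_wrist.png

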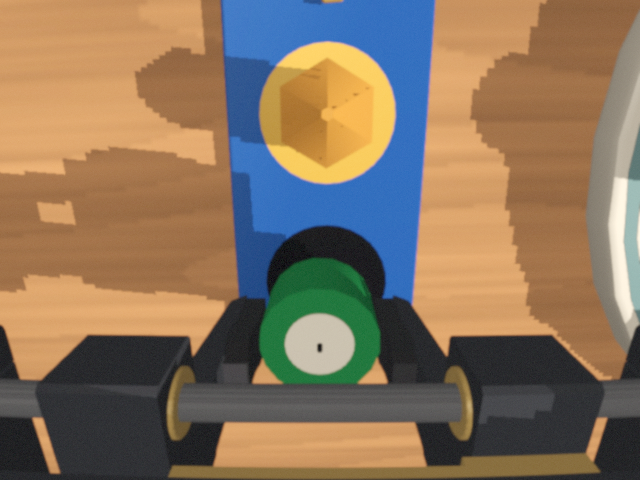

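```bash
python3 -m inch '2 7 0 0;2 12 0 0;2 15 0 0;2 16.5 0 0;2 17 0 0;2 17 0 0'; python3 -m inch '0 0 0 0;0 0 0 0;0 0 0 0;0 0 0 0' 0.5;  python3 -m inch '0 -15 0 0;0 -45 0 0;0 -80 0 0;0 -120 0 0;0 -150 0 0;0 -155 0 0'; python3 g.py .644 -.109 .17 40
```

```text
clock: 25.8
tool_pos: [0.6145, -0.3203, 0.0346]
eef_rot: [-0.503, -0.49, 0.498, 0.508]
contact_force: [-4.4, 0.8, 9.4]
opening: 0.513
clock: 26.2
tool_pos: [0.6148, -0.3205, 0.033]
eef_rot: [-0.503, -0.491, 0.498, 0.508]
contact_force: [-1.5, -0.7, -0.1]
opening: 0.748
clock: 26.8
tool_pos: [0.6193, -0.32, 0.1941]
eef_rot: [0.506, 0.492, -0.496, -0.506]
contact_force: [0.8, 0.2, 0.2]
opening: 0.748
t 26.8 pos [ 0.6193 -0.32    0.1941] jaw 88.7 open 0.748 F [0.8 0.2 0.2] q7 1.37 tilt [-0.004 -1.     0.003]
d [211.6  23.2 -19.9] spin 48.7 or -131.3 len 214
```

```bash
python3 -m inch '15 0 -2 8; 50 4 -5 16; 90 9 -9 24; 130 14 -13 32; 170 19 -17 40; 200 23 -20 44;211 23 -20 44;211 23 -20 44;211 23 -20 44'; python3 - <<'E'
from fit import *
s=snap('wrist','w6.png');t=r.trace('wrist','amber_cup_c')
if t: print(t[0]['p'],fit([(s,t[0]['region'])],'cup',(.6445,-.11,.03,0),False,False))
E
python3 g.py .6445 -.11 .0545 45
```

```text
clock: 27.7
tool_pos: [0.6409, -0.1123, 0.1643]
eef_rot: [-0.654, -0.264, 0.273, 0.654]
contact_force: [-0.5, -1.0, -1.3]
opening: 0.754
0.86 (array([ 0.64285375, -0.10982316,  0.03      ,  0.        ]), np.float64(0.03236376178431823))
t 27.8 pos [ 0.6409 -0.113   0.1643] jaw 44.5 open 0.75 F [ 0.5 -0.9 -0.8] q7 0.32 tilt [-0.011 -1.     0.006]
d [  5.8 109.7  -1. ] spin -0.5 or 179.5 len 110
```

View pics/w6.png

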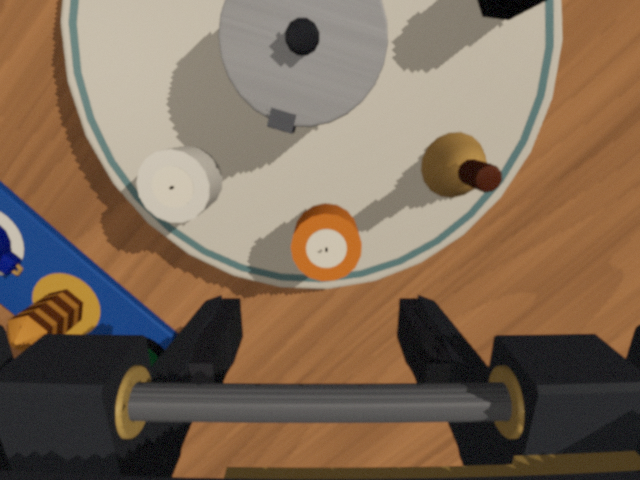

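```bash
python3 -m inch '4 10 0 0; 4 35 0 0; 4 65 0 0; 4 90 0 0; 4 104 0 0; 4 110 0 0; 4 110 0 0';python3 g.py .6433 -.11 .054 45;  python3 -m inch '0 0 0 0; 0 0 0 0; 0 0 0 0; 0 0 0 0; 0 0 0 0' -1 25;python3 -m inch '0 -10 0 0; 0 -35 0 0; 0 -65 0 0; 0 -95 0 0; 0 -120 0 0; 0 -127 0 0;0 -127 0 0'
python3 - <<'E'
from h import *
for c in('top','wrist'):
    s=snap(c,'red_%s.png'%c)
    hsv=cv2.cvtColor(s['frame'],cv2.COLOR_RGB2HSV);H,Sa,V=[hsv[...,i].astype(int) for i in range(3)]
    w=proj(s,[[.4529,.3146,.01],[.5393,.2894,.01]])
    print(c,w.round(1).tolist())
    for (u,v),cond in zip(w,((Sa<90)&(V>140),V<60)):
        m=np.zeros((480,640),np.uint8);cv2.circle(m,(int(u),int(v)),25,1,-1)
        n,l,st,ce=cv2.connectedComponentsWithStats((cond&(m>0)).astype(np.uint8))
        if n>1:
            i=1+np.argmax(st[1:,4]);print(st[i,4],ce[i].round(1),atz(s,ce[i][::-1],.01).round(4))
E
python3 g.py .54 .289 .12 72
```

```text
clock: 28.5
tool_pos: [0.6426, -0.1074, 0.054]
eef_rot: [-0.653, -0.264, 0.273, 0.655]
contact_force: [0.9, 0.9, 0.5]
opening: 0.75
t 28.5 pos [ 0.6426 -0.1074  0.054 ] jaw 44.7 open 0.75 F [0.9 0.9 0.5] q7 0.23 tilt [-0.01  -1.     0.007]
d [-1.4 -0.  -2.3] spin -0.3 or 179.7 len 3
clock: 29.0
tool_pos: [0.6433, -0.1075, 0.0556]
eef_rot: [-0.654, -0.265, 0.272, 0.655]
contact_force: [-0.3, -0.9, 6.0]
opening: 0.512
clock: 29.7
tool_pos: [0.6447, -0.1068, 0.1824]
eef_rot: [-0.653, -0.265, 0.272, 0.655]
contact_force: [-1.1, 0.4, -1.1]
opening: 0.512
top [[153.3, 297.8], [168.3, 257.0]]
667 [154.4 297.9] [0.4526 0.3123 0.01  ]
576 [169.1 257. ] [0.5393 0.2877 0.01  ]
wrist [[558.0, -389.4], [630.7, -294.3]]
t 29.8 pos [ 0.6433 -0.1071  0.1802] jaw 44.7 open 0.514 F [-1.2 -0.8 -1.7] q7 0.33 tilt [-0.011 -1.     0.008]
d [205.8  60.6 353.8] spin -27.3 or 152.7 len 414
```

View pics/red_top.png

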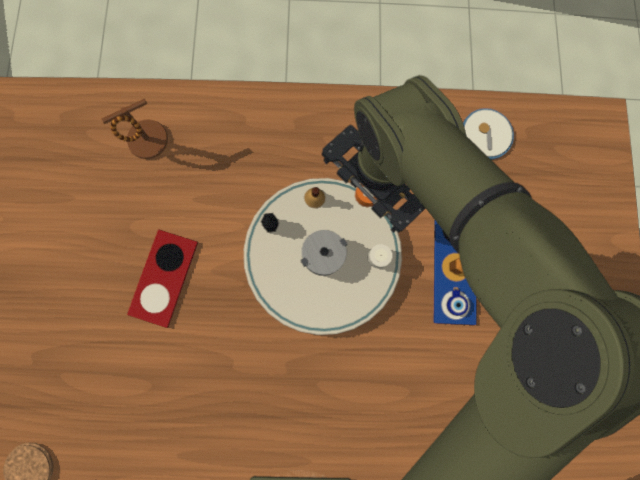

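```bash
python3 -m inch '7 0 12 -3; 25 0 42 -7; 46 0 79 -11; 70 0 118 -15; 94 0 160 -19; 118 4 202 -22; 142 9 244 -25; 166 15 286 -28; 188 20 324 -29; 203 20 348 -29'; python3 -m inch '0 0 0 0;0 0 0 0;0 0 0 0'; python3 g.py .5393 .2886 .055 73.9
```

```text
clock: 30.8
tool_pos: [0.5397, 0.2879, 0.1604]
eef_rot: [-0.561, -0.422, 0.431, 0.567]
contact_force: [-0.5, -0.2, -0.7]
opening: 0.514
clock: 31.1
tool_pos: [0.5437, 0.2815, 0.1609]
eef_rot: [-0.565, -0.419, 0.428, 0.567]
contact_force: [-0.5, -0.3, -1.3]
opening: 0.513
t 31.1 pos [0.5437 0.2815 0.1609] jaw 73.6 open 0.513 F [-0.5 -0.3 -1.3] q7 0.07 tilt [-0.008 -1.     0.011]
d [  6.4 105.9   5.1] spin -0.3 or 179.7 len 106
```

```bash
python3 -m inch '3 10 3 0; 6 40 5 0; 6 70 5 0; 6 95 5 0; 6 105 5 0; 6 106 5 0; 6 106 5 0'; python3 g.py .5393 .2886 .035 73.9;python3 - <<'E'
from fit import *
st=r.get_state()
s=snap('wrist','pl4_wrist.png');t=r.trace('wrist','amber_cup_c')
if t: print(t[0]['p'],fit([(s,t[0]['region'])],'cup',(.5393,.2886,st['tool_pos'][2]-.0255,0),False,False))
E
```

```text
clock: 31.8
tool_pos: [0.5397, 0.2904, 0.0564]
eef_rot: [-0.564, -0.42, 0.427, 0.568]
contact_force: [-0.3, 0.7, -0.3]
opening: 0.513
t 31.8 pos [0.5397 0.2904 0.0564] jaw 73.7 open 0.513 F [-0.3  0.7 -0.3] q7 -0.05 tilt [-0.004 -1.     0.01 ]
d [-1.7 21.4 -0.3] spin -0.2 or 179.8 len 21
0.6 (array([0.54074768, 0.29020365, 0.03089771, 0.        ]), np.float64(0.08100578722705631))
```

View pics/pl4_wrist.png

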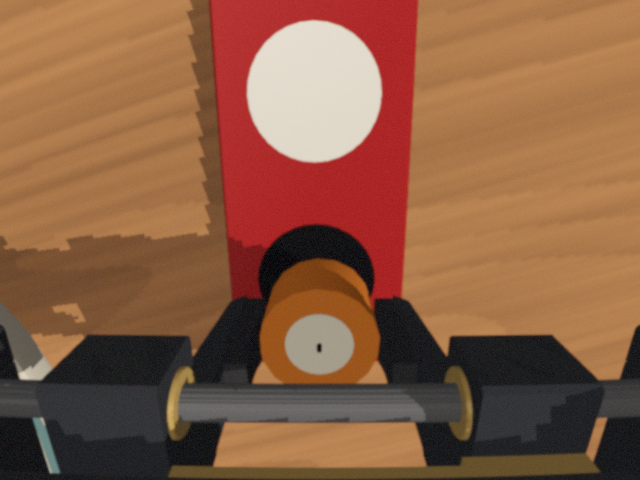

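```bash
python3 -m inch '-1 8 1 0;-1 14 1 0;-1 18 1 0;-1 20 1 0;-1 20.7 1 0;-1 20.7 1 0'; python3 -m inch '0 0 0 0;0 0 0 0;0 0 0 0;0 0 0 0' 0.5;  python3 -m inch '0 -15 0 0;0 -45 0 0;0 -80 0 0;0 -120 0 0;0 -150 0 0;0 -155 0 0'; python3 g.py .673 -.012 .18 75
```

```text
clock: 32.5
tool_pos: [0.5375, 0.2892, 0.0356]
eef_rot: [-0.564, -0.42, 0.428, 0.567]
contact_force: [-1.9, -1.0, 3.9]
opening: 0.517
clock: 32.9
tool_pos: [0.5379, 0.2895, 0.0351]
eef_rot: [-0.564, -0.42, 0.428, 0.568]
contact_force: [0.3, -0.4, 0.1]
opening: 0.751
clock: 33.5
tool_pos: [0.541, 0.2919, 0.1953]
eef_rot: [-0.564, -0.423, 0.425, 0.568]
contact_force: [0.1, 0.5, -0.5]
opening: 0.747
t 33.5 pos [0.541  0.2919 0.1953] jaw 73.7 open 0.747 F [ 0.1  0.5 -0.5] q7 0.09 tilt [ 0.001 -1.     0.006]
d [-254.6   13.6 -212.1] spin -1.3 or 178.7 len 332
```

```bash
python3 -m inch '-10 0 -8 0; -35 0 -29 0; -66 0 -55 0; -100 2 -83 0; -134 5 -112 0; -168 8 -140 0; -200 11 -167 0; -228 13 -190 0; -248 13 -206 0; -255 13 -212 0' 0.2; python3 -m inch '0 0 0 0; 0 0 0 0'; python3 - <<'E'
from fit import *
s=snap('wrist','w7.png');t=r.trace('wrist','bell_c')
if t: print(t[0]['p'],fit([(s,t[0]['region'])],'bell',(.673,-.012,.03,0),False,False))
E
python3 g.py .673 -.012 .072 73.9
```

```text
clock: 34.5
tool_pos: [0.6709, -0.0205, 0.1737]
eef_rot: [-0.566, -0.417, 0.428, 0.569]
contact_force: [-0.1, -0.5, -0.3]
opening: 0.6
clock: 34.7
tool_pos: [0.6703, -0.0127, 0.1758]
eef_rot: [-0.563, -0.421, 0.428, 0.568]
contact_force: [0.5, 0.5, 1.2]
opening: 0.601
0.67 (array([ 0.67058122, -0.01285807,  0.03      ,  0.        ]), np.float64(0.03479512360311548))
t 34.8 pos [ 0.6705 -0.012   0.1764] jaw 73.9 open 0.601 F [-0.3 -0.3  0. ] q7 0.65 tilt [-0.004 -1.     0.011]
d [  1.2 104.3  -3.5] spin -0.0 or 180.0 len 104
```

View pics/w7.png

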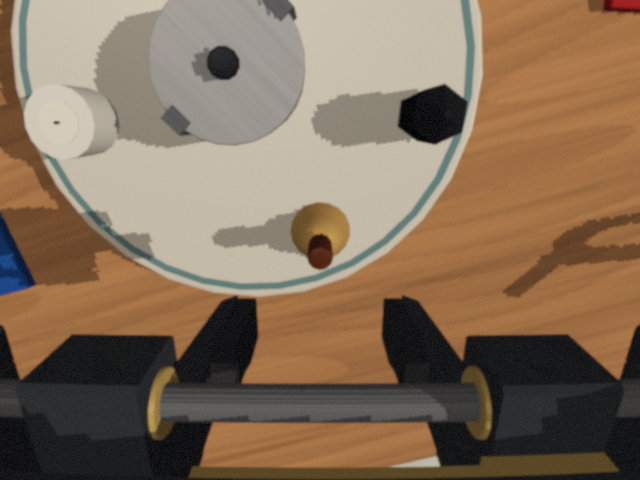

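```bash
python3 -m inch '0 10 -1 0; 0 35 -1 0; 0 65 -1 0; 0 88 -1 0; 0 100 -1 0; 0 103 -1 0; 0 103 -1 0';python3 g.py .671 -.0125 .072 73.9;  python3 -m inch '0 0 0 0; 0 0 0 0; 0 0 0 0; 0 0 0 0; 0 0 0 0;0 0 0 0' -1 25;python3 -m inch '0 -10 0 0; 0 -30 0 0; 0 -55 0 0; 0 -80 0 0; 0 -100 0 0; 0 -107 0 0;0 -107 0 0'; python3 g.py .4527 .3135 .17 73.9
```

```text
clock: 35.5
tool_pos: [0.6712, -0.0145, 0.0734]
eef_rot: [-0.564, -0.421, 0.428, 0.568]
contact_force: [1.0, 1.0, -0.4]
opening: 0.599
t 35.5 pos [ 0.6712 -0.0145  0.0734] jaw 73.7 open 0.599 F [ 1.   1.  -0.4] q7 0.57 tilt [-0.005 -1.     0.01 ]
d [1.8 1.4 0.7] spin -0.2 or 179.8 len 2
clock: 36.1
tool_pos: [0.6712, -0.0148, 0.0735]
eef_rot: [-0.564, -0.421, 0.427, 0.568]
contact_force: [0.2, 0.5, 1.1]
opening: 0.173
clock: 36.8
tool_pos: [0.673, -0.0146, 0.1823]
eef_rot: [-0.565, -0.421, 0.427, 0.567]
contact_force: [0.7, 0.2, -1.6]
opening: 0.169
t 36.8 pos [ 0.673  -0.0146  0.1823] jaw 73.7 open 0.169 F [ 0.7  0.2 -1.6] q7 0.66 tilt [-0.004 -1.     0.008]
d [253.   13.5 303.6] spin -0.2 or 179.8 len 395
```

```bash
python3 -m inch '7 0 8 0; 25 0 30 0; 48 0 58 0; 76 0 91 0; 106 0 127 0; 136 0 163 0; 166 0 199 0; 196 0 235 0; 222 0 266 0; 241 0 290 0'; python3 -m inch '9 4 10 0; 12 10 13 0;12 12 13 0; 12 12 13 0'; python3 g.py .4527 .3135 .07 73.9
```

```text
clock: 37.8
tool_pos: [0.4582, 0.3005, 0.1814]
eef_rot: [-0.563, -0.421, 0.429, 0.568]
contact_force: [0.1, 0.2, -1.3]
opening: 0.173
clock: 38.2
tool_pos: [0.4534, 0.3107, 0.1689]
eef_rot: [-0.565, -0.419, 0.428, 0.568]
contact_force: [0.4, -1.0, -0.6]
opening: 0.175
t 38.2 pos [0.4534 0.3107 0.1689] jaw 73.5 open 0.175 F [ 0.4 -1.  -0.6] q7 -0.13 tilt [-0.008 -1.     0.01 ]
d [ 3.3 98.9  0.5] spin -0.4 or 179.6 len 99
```

```bash
python3 -m inch '2 10 0 0; 3 35 0 0; 3 65 0 0; 3 88 0 0; 3 98 0 0; 3 99 0 0; 3 99 0 0'; python3 g.py .4527 .3135 .0535 73.9;python3 - <<'E'
from fit import *
st=r.get_state()
s=snap('wrist','pl5_wrist.png');t=r.trace('wrist','bell_c')
if t: print(t[0]['p'],fit([(s,t[0]['region'])],'bell',(.4527,.3135,st['tool_pos'][2]-.0435,0),False,False))
E
```

```text
clock: 38.9
tool_pos: [0.4526, 0.316, 0.0715]
eef_rot: [-0.564, -0.42, 0.427, 0.568]
contact_force: [-0.2, 0.0, -2.3]
opening: 0.174
t 38.9 pos [0.4526 0.316  0.0715] jaw 73.6 open 0.174 F [-0.2  0.  -2.3] q7 -0.28 tilt [-0.004 -1.     0.01 ]
d [-2.2 18.  -1. ] spin -0.3 or 179.7 len 18
0.95 (array([0.45151114, 0.31669257, 0.02799229, 0.        ]), np.float64(0.14764754809778677))
```

View pics/pl5_wrist.png

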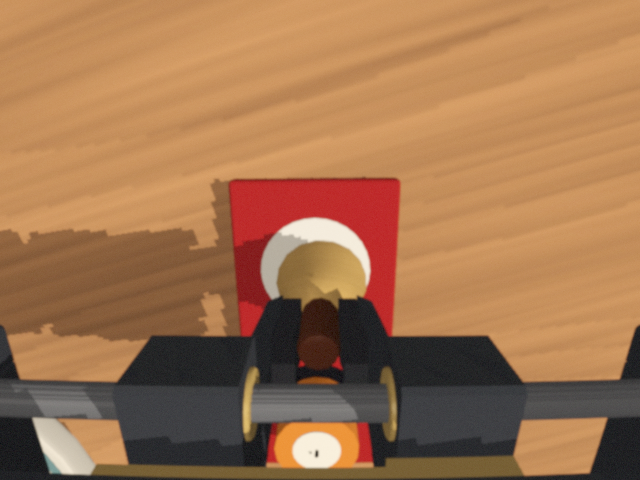

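```bash
python3 -m inch '-2 7 -1 0;-2 12 -1 0;-2 15 -1 0;-2 17 -1 0;-2 18 -1 0;-2 18 -1 0;-2 18 -1 0'; python3 -m inch '0 0 0 0;0 0 0 0;0 0 0 0;0 0 0 0' -0.1;  python3 -m inch '0 -15 0 0;0 -45 0 0;0 -80 0 0;0 -120 0 0;0 -150 0 0;0 -165 0 0'; python3 g.py .209 .589 .25 73.6
```

```text
clock: 39.7
tool_pos: [0.4523, 0.3137, 0.0533]
eef_rot: [-0.564, -0.42, 0.428, 0.568]
contact_force: [0.1, 0.1, 1.4]
opening: 0.172
clock: 40.1
tool_pos: [0.4524, 0.3135, 0.0531]
eef_rot: [-0.564, -0.42, 0.428, 0.568]
contact_force: [0.6, 0.0, 1.3]
opening: 0.449
clock: 40.7
tool_pos: [0.4547, 0.315, 0.2217]
eef_rot: [-0.564, -0.422, 0.426, 0.568]
contact_force: [0.3, 0.3, -0.1]
opening: 0.45
t 40.7 pos [0.4547 0.315  0.2217] jaw 73.7 open 0.45 F [ 0.3  0.3 -0.1] q7 -0.06 tilt [-0.001 -1.     0.008]
d [194.  -26.  312.9] spin 0.1 or -179.9 len 369
```

Move back to the start spot to clear the fixed cameras, then check everything.

```bash
python3 -m inch '20 -3 32 0; 45 -6 73 0; 70 -9 113 0; 95 -13 153 0; 120 -17 193 0; 145 -21 234 0; 170 -25 274 0; 188 -26 303 0; 194 -26 313 0; 194 -26 313 0'; python3 - <<'E'
from fit import *
S={c:snap(c,'end_%s.png'%c) for c in ('top','side')}
I=dict(nazar_c=('nazar',.455,-.3166,.01,0),tiger_tower_c=('tower',.5354,-.3185,.01,0),green_cup_c=('cup',.6152,-.3205,.01,0),bell_c=('bell',.4527,.3135,.01,0),amber_cup_c=('cup',.5393,.2886,.01,0),black_tower_c=('tower',.61,.0776,.03,.72),white_cup_c=('cup',.5507,-.1467,.03,0))
for n,(m,x,y,z,yw) in I.items():
    for c in S:
        t=r.trace(c,n)
        if t:
            p,f=fit([(S[c],t[0]['region'])],m,(x,y,z,yw),False,m in('tower','nazar'));print(n,c,round(t[0]['p'],2),p.round(4),round(f,3),'d mm',((p[:2]-[x,y])*1000).round(1))
E
```

```text
clock: 41.7
tool_pos: [0.2069, 0.5885, 0.246]
eef_rot: [-0.563, -0.421, 0.429, 0.567]
contact_force: [0.3, 0.1, -0.5]
opening: 0.453
nazar_c top 0.86 [ 0.4552 -0.3176  0.01   -0.0162] 0.174 d mm [ 0.2 -1. ]
nazar_c side 0.88 [ 0.4546 -0.3155  0.01    0.0301] 0.075 d mm [-0.4  1.1]
tiger_tower_c top 0.8 [ 0.535  -0.3205  0.01    0.0104] 0.06 d mm [-0.4 -2. ]
tiger_tower_c side 0.86 [ 0.5354 -0.3183  0.01    0.0957] 0.132 d mm [-0.   0.2]
green_cup_c side 0.56 [ 0.6171 -0.3196  0.01    0.    ] 0.114 d mm [1.9 0.9]
bell_c top 0.8 [0.4535 0.3133 0.01   0.    ] 0.047 d mm [ 0.8 -0.2]
bell_c side 0.9 [0.4544 0.3177 0.01   0.    ] 0.128 d mm [1.7 4.2]
amber_cup_c top 0.81 [0.5392 0.2887 0.01   0.    ] 0.131 d mm [-0.1  0.1]
amber_cup_c side 0.58 [0.5405 0.2914 0.01   0.    ] 0.093 d mm [1.2 2.8]
black_tower_c top 0.65 [0.6101 0.0773 0.03   0.5414] 0.176 d mm [ 0.1 -0.3]
black_tower_c side 0.66 [0.61   0.0776 0.03   0.47  ] 1.0 d mm [0. 0.]
white_cup_c side 0.57 [ 0.55   -0.1458  0.03    0.    ] 0.052 d mm [-0.7  0.9]
```

View pics/end_top.png

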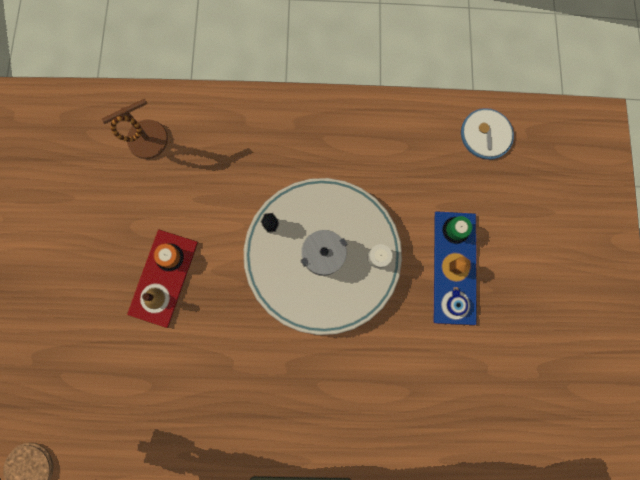

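View pics/end_side.png

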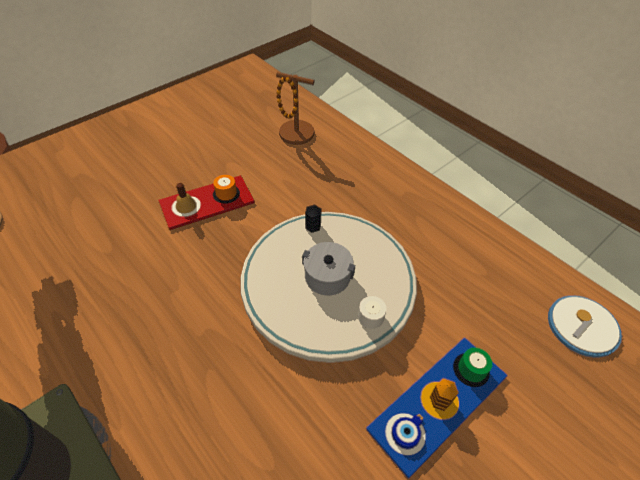

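The pictures show all five items upright on their pads. On the blue board the nazar is near (457,305), the tiger tower at (457,267) and the green cup at (460,228). On the red board the bell is near (155,297) and the amber cup at (168,257). The black tower, pot and white cup look unmoved.

```bash
python3 -c "
from plant import r
print(r.finish_job(), r.get_state()['clock'])"
```

```text
the job is handed in; nothing more can be done
the job is handed in; nothing more can be done
```

Both gift sets are made up and the job is handed in, at about 42.5 s of the 128 s allowed. The nazar (eye up), tiger-eye tower and green cup are on the blue board, and the bell and amber cup are on the red board. The arm was back at its start position, touching nothing.

**Placement:** My final camera fits put each item within about 2 mm of its pad centre, against the 12 mm allowed. The one exception is the bell, which was 4.2 mm off in the side view and 0.8 mm in the top view. The two views had already differed by about 2 mm on where that pad is. All five looked upright in both pictures.

**Items to leave alone:** The white cup measured within about 1 mm of its start, seen from the side only. The black tower measured within 0.5 mm from the top. I only checked the pot by eye, and it looks unmoved.

**Checks that failed or disagreed:**
- The side-view fit of the black tower did not work, and the green cup was found in the side view only.
- The network did not trace the white cup or the pot in the first top picture.
- The first descent onto the nazar stopped about 6 mm too high because a wrist joint was at its limit. I re-approached 8 mm further out, and the grip held.

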